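Tuck the incubator's front cover under its rear lid and hold it shut

ROBOT

A 6-joint arm with a two-finger parallel gripper is mounted at the origin on a cart in front of the work surface, level with it; the furniture and walls round the work are solid. World frame = base frame: x ahead of the robot, y to its left, z up, the work surface at z = 0. Lengths are in m, angles in rad, forces in N, time in s.
With the tool pointing down it reaches from about 0.35 to 0.775 m from the base axis. Payload 7.3 kg.
Tool frame: the origin (TCP) lies at the centre of the arm's flange, where the gripper is bolted on; the fingertips stand 178 mm ahead of it and the grasp point (between the pads) lies 159 mm ahead of it; z points along the fingers, y is the line along which they close (so a half turn about z gives the same grasp; the last joint's range is limited). The gripper opens to 92 mm and grips with 3 to 60 N. Pads are 19 mm wide; open, the fingers measure 130 mm over their backs; the gripper's body (75 mm by 190 mm) begins 47 mm behind the grasp point.
Start: joints at [1.165, 0.342, 1.524, -0, 1.275, -0.146], TCP at [0.135, 0.507, 0.405] pointing down, gripper open.
Joint ranges: [-2.53, 2.53], [-0.77, 2.02], [0.04, 2.7], [-1, 4.14], [0.28, 2.66], [-3.11, 3.11]. Speed limits (rad/s): [2.57, 2.57, 3.14, 3.14, 3.14, 3.14].

INTERFACE

Orientations are given as [roll, pitch, yaw] about the fixed x, y, z axes, in that order (R = Rz(yaw) Ry(pitch) Rx(roll)).
In Python, from cell import robot, optics gives the robot as it stands (robot), with the cameras (optics).
- The arm moves only by the shell command python3 drive.py 'ROWS' [OPENING] [FORCE]. ROWS is a JSON list of rows, 1 to 8 of them, each of 6 numbers: dx, dy, dz in m, then a rotation vector rx, ry, rz in rad; each row shifts and turns the commanded pose from where the row before left it, along the tool's axes as they then stand; what a row does not reach is not made up. A row lasts 1/12 s, in which the tool goes at most 0.0417 m and 0.125 rad, less where a joint would pass 70% of its speed; a pose out of reach is approached as far as the arm can. OPENING is the finger opening in m, set as the command begins (- or left out keeps the last). The fingers move at their own pace and stop on an object; FORCE is the grip in N (left out, the last holds). Time passes only in rows, so rows that do not move let the fingers close. It prints the time, the measured TCP pose, the force, the opening and the grip force at its end.
- robot.observe(): the state, without advancing time (a new reading comes with each control period).
- optics.read_camera(name): name is "scene" or "top"; returns a dict with "image" (400x640x3 uint8, red, green, blue), "fx", "fy", "cx", "cy" (pixels), "pose" (4x4, takes a point from camera to world coordinates). Camera axes: x right, y down, z forward; pixel columns grow to the right and rows downward; lengths in m; the calibration is good to about 2 mm. A picture is of the moment at which its call begins. There is no depth.
- robot.hand_in(): hands the job in; it is judged then, once.
The state is a dict: "time": time; "qpos": joint angles; "qvel": joint speeds; "joint_efforts": joint torques, N m; "tool_pos": TCP position; "tool_rot": TCP orientation; "contact_force": force on the tool from outside, world axes, zero at the start; "torque": the same for the moment, N m; "opening": finger opening in m; "grip_force": force on a finger pad.
Only numpy, scipy, OpenCV 4.12 (cv2) and the standard library are available. Lean on these libraries where they do the work, as an engineer would, in place of code of your own. Each camera call takes 0.05 s, during which the arm holds its last target. There are 200 camera calls.

TASK

Samples are incubating under the closed rear lid of the block incubator. Fit its loose front cover again: pick it up by its grip bar, slip its back edge under the front lip of the rear lid without lifting that lid, let the front edge down behind the sill, and press the cover flat in its seat, between the side rims, so that the switch pin under its front edge is pushed down. Leave the other things where they are, and finish still holding the cover pressed down, so that a colleague can do up its screws.

Things in the scene. Friction and masses are not known exactly. Their poses are not given: they have to be found in the camera images.
- cover: the loose front cover: flat white plate, 110 mm (x, front to back) x 190 mm (y) x 4 mm, 0.15 to 0.26 kg, black grip bar on top, two captive screw heads (12 mm across, 5 mm high) at its front corners, nothing below the plate. Origin: centre of the underside; x points to the back edge, which goes under the rear lid; z up. Lies flat on the worktop, screws toward the robot
- cover_grip (a point): middle of the cover's grip bar: the bar is 12 mm thick (along the cover's x), 70 mm long (along y) and stands 28 mm above the plate; its centre line lies 40 mm behind the cover's front edge. This point is 14 mm above the plate's top face. Grip it from above, across its 12 mm
- cover_back (a point): middle of the cover's back edge, at the underside (cover frame 0.055, 0, 0)
- cover_front (a point): middle of the cover's front edge, at the underside (cover frame -0.055, 0, 0)
- seat: sloping seat of the incubator, a fixed white box 188 mm deep, 220 mm wide, 62 mm high in front, 100 mm at the back. Origin: middle of the sill's rear face, at ledge height; x up the slope to the back (12 degrees above level), y left, z square to the slope. The ledge the cover lies on is z = 0, 20 mm wide in front, 16 mm at the sides. Seated against the sill the cover spans x 0 to 0.110
- lid_lip (a point): middle of the rear lid's front lip, on its underside, 10 mm over the ledge plane (seat frame 0.090, 0, 0.010 with the lid shut). The shut lid covers x 0.090 to 0.160, its underside 10 mm over the ledge; 20 mm of a cover seated against the sill lies under it
- rear_lid (a joint): rear lid, a 4 mm plate 218 mm wide, hinged at the incubator's back: 0 rad = shut; it grows as the front lip, 67 mm from the hinge, rises. It lies by its own 0.12 kg and lifts easily. A 15 mm high grip stands on it, 21 mm behind the lip
- switch_pin (a joint): spring pin of the cover switch (8 mm across) in the middle of the front ledge: 0 = standing 4 mm proud of the ledge, 0.004 m = pushed flush. It takes 3 N to start moving and 6 N to be flush; the cover's own weight does not push it down, and on it the cover's front edge stands about 4 mm up
- pin_top (a point): top of the free switch pin (seat frame 0.010, 0, 0.004)
- marker: slim white marker pen, 142 mm long, lying loose between cover and incubator; to be left alone
- reagent: white reagent bottle with a red cap, 52 mm across, 106 mm tall, loose, right of the incubator; to be left alone
- timer: small white bench timer, 59 x 68 x 24 mm, loose, right of the incubator; to be left alone
- dish: closed petri dish, 92 mm across, 15 mm high, loose, left of the cover; to be left alone
- sill_top (a point): middle of the top of the sill, the front bar that the cover's front edge drops behind (seat frame -0.0035, 0, 0.007): 7 mm thick (x -0.007 to 0), 7 mm higher than the ledge. Side rims at y = +-0.100, 4 mm high, leave the cover 5 mm of play each side
- partition_top (a point): middle of the bar across the incubator that carries the cover's back edge (seat frame 0.107, 0, 0; x 0.100 to 0.114, top level with the ledge). Behind it, under the lid, the space is free back to x = 0.157

How it is judged:
By the outcome, as a careful person would: the job done as asked, in the order asked, and still so for the second after the job is handed in, while the arm keeps its last pose, push and grip.
It also fails if it takes over 38 s, if anything falls off the work surface, if the arm or the gripper's body presses on something with over 40 N, if the wrist force passes 120 N, or if a joint passes its speed limit or range.

## Working session

There is one attempt and no reset: what is moved stays moved. The work goes in short steps, Python scripts to look and compute and a shell command to move; the robot and the scene stay as the last step left them, time stands still between calls to the robot, and variables do not carry over. Pictures are saved under pics/ and viewed, at most 10 in all, crops included, and the job is handed in when it is done.

```bash
ls; mkdir -p pics
python3 - <<'E'
from cell import robot, optics
import cv2,numpy as np
for n in("scene","top"):
    d=optics.read_camera(n); cv2.imwrite(f"pics/{n}0.png",d["image"][:,:,::-1])
    print(n,d["fx"],d["fy"],d["cx"],d["cy"]);print(np.round(d["pose"],4).tolist())
print(robot.observe())
E
```

```text
cell.py
drive.py
pics
scene 422.1201180323048 422.1201180323048 321.6731996549697 193.95527784398126
[[0.4266, -0.6546, 0.6241, -0.4775], [-0.9043, -0.2963, 0.3073, -0.5642], [-0.0162, -0.6955, -0.7184, 1.2331], [0.0, 0.0, 0.0, 1.0]]
top 444.68748630746563 444.68748630746563 326.4188710365696 201.60823885707782
[[0.0151, -0.9932, 0.1157, 0.3304], [-0.9998, -0.0162, -0.0079, -0.0813], [0.0098, -0.1156, -0.9933, 1.5577], [0.0, 0.0, 0.0, 1.0]]
{'time': 0.1, 'qpos': array([ 1.16498017e+00,  3.42664104e-01,  1.52488052e+00, -3.00295681e-05,
        1.27539154e+00, -1.46008715e-01]), 'qvel': array([ 5.36973479e-05, -2.87282423e-03, -9.71293592e-04,  3.00894366e-04,
        1.18212573e-04, -1.45385903e-03]), 'joint_efforts': array([ 2.19576788e-03, -4.32009208e+01, -2.44697320e+01,  7.20380642e-02,
        5.26330294e-02, -4.17678973e-05]), 'tool_pos': array([0.13481432, 0.5072862 , 0.40412286]), 'tool_rot': array([-3.14025927e+00, -1.67055548e-04,  2.88179387e+00]), 'contact_force': array([-0.2141039 ,  0.43770396, -0.64295027]), 'torque': array([-0.00498806,  0.0088449 ,  0.01496675]), 'grip_force': 0.0, 'opening': 0.09161264709016}
```

View pics/scene0.png

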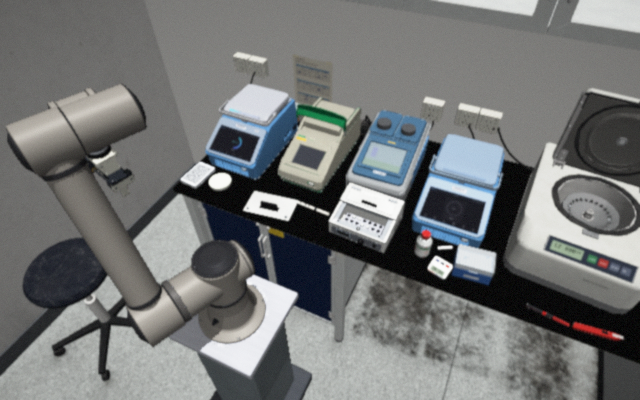

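View pics/top0.png

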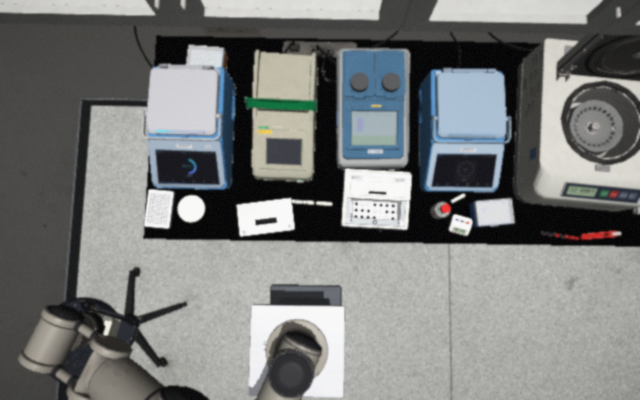

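The scene picture shows the cover near (270,206) and the incubator near (367,215). The top picture shows them near (266,217) and (376,199), with the marker between them. I'll enlarge both.

Run:
```python
import cv2,numpy as np
a=cv2.imread("pics/top0.png")[160:245,228:422]; b=cv2.imread("pics/scene0.png")[175:255,235:415]
a=cv2.resize(a,None,fx=4,fy=4,interpolation=cv2.INTER_CUBIC); b=cv2.resize(b,(776,345),interpolation=cv2.INTER_CUBIC)
a=cv2.resize(a,(776,340)); g=np.vstack([a[:290],b[:310]])
g=np.vstack([cv2.resize(cv2.imread("pics/top0.png")[160:240,228:418],(760,320),interpolation=cv2.INTER_CUBIC),cv2.resize(cv2.imread("pics/scene0.png")[183:253,235:425],(760,280),interpolation=cv2.INTER_CUBIC)])
cv2.imwrite("pics/z0.png",g)
```

```text
(no output)
```

View pics/z0.png

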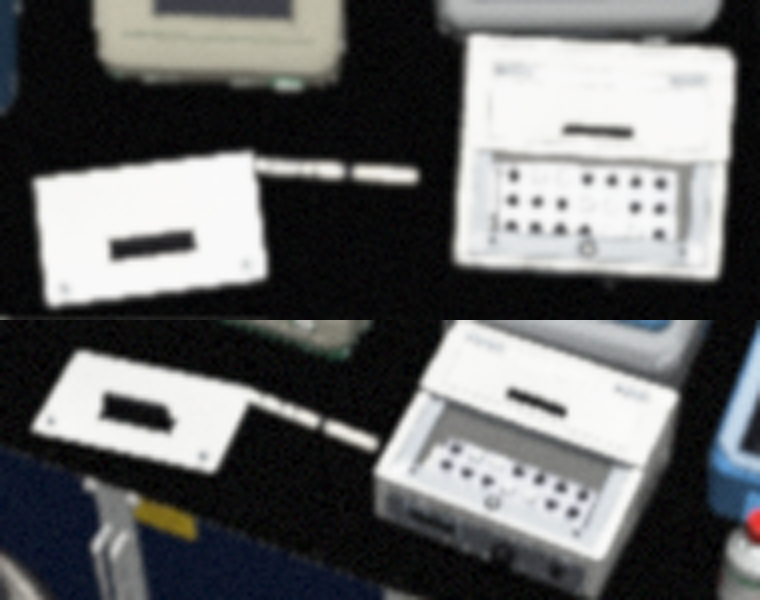

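The top crop (4x) shows the cover corners at about (33,178), (252,152), (268,275) and (50,307), with the grip bar at (152,245) and the screws toward the robot. The marker starts at the cover's back right corner. The incubator outline is (468,35), (735,47), (720,278), (455,264), with the pin ring at (587,248). In the scene crop the pin is at (492,502).

```bash
cat > h.py <<'E'
from cell import robot, optics
import cv2,numpy as np
def grab(n,k=4):
    L=[optics.read_camera(n) for _ in range(k)]
    d=L[0]; d["image"]=np.mean([l["image"] for l in L],0).astype(np.uint8); return d
def ray(d,p):
    P=np.array(d["pose"]); v=P[:3,:3]@[(p[0]-d["cx"])/d["fx"],(p[1]-d["cy"])/d["fy"],1]; return P[:3,3],v/np.linalg.norm(v)
def onz(d,p,z):
    o,v=ray(d,p); return o+v*(z-o[2])/v[2]
def tri(d1,p1,d2,p2):
    A=0;b=0;R=[]
    for d,p in((d1,p1),(d2,p2)):
        o,v=ray(d,p); M=np.eye(3)-np.outer(v,v); A=A+M; b=b+M@o
    x=np.linalg.solve(A,b); o,v=ray(d1,p1); return x,2*np.linalg.norm((np.eye(3)-np.outer(v,v))@(x-o))
def proj(d,X):
    P=np.array(d["pose"]); c=P[:3,:3].T@(np.array(X)-P[:3,3]); return np.array([d["fx"]*c[0]/c[2]+d["cx"],d["fy"]*c[1]/c[2]+d["cy"]])
def quad(d,box,thr=120,op=7,s=4):
    x0,y0,x1,y1=box
    g=cv2.cvtColor(d["image"],cv2.COLOR_RGB2GRAY)[y0:y1,x0:x1]
    g=cv2.resize(g,None,fx=s,fy=s,interpolation=cv2.INTER_CUBIC)
    m=(g>thr).astype(np.uint8); m=cv2.morphologyEx(m,cv2.MORPH_CLOSE,np.ones((61,61))) if op<0 else m
    m=cv2.morphologyEx(m,cv2.MORPH_OPEN,np.ones((abs(op)*s,)*2))
    c=max(cv2.findContours(m,cv2.RETR_EXTERNAL,cv2.CHAIN_APPROX_NONE)[0],key=cv2.contourArea)
    h=cv2.convexHull(c); q=cv2.approxPolyN(h,4,ensure_convex=True).reshape(4,2).astype(float)
    c=c.reshape(-1,2).astype(float)
    # refine: line per side, intersect
    L=[]
    for i in range(4):
        a,b=q[i],q[(i+1)%4]; u=(b-a)/np.linalg.norm(b-a); n=np.array([-u[1],u[0]])
        t=(c-a)@u; e=np.abs((c-a)@n); S=c[(e<8)&(t>.12*np.linalg.norm(b-a))&(t<.88*np.linalg.norm(b-a))]
        vx,vy,px,py=cv2.fitLine(S.astype(np.float32),cv2.DIST_HUBER,0,.01,.01).ravel(); L.append(np.cross([px,py,1],[px+vx,py+vy,1]))
    Q=[]
    for i in range(4):
        p=np.cross(L[i-1],L[i]); Q.append(p[:2]/p[2])
    return (np.array(Q)+.5)/s-.5+[x0,y0]
E
python3 - <<'E'
from h import *
np.set_printoptions(precision=4,suppress=True)
T=grab("top");S=grab("scene")
q=quad(T,(228,190,302,245)); X=np.array([onz(T,p,.004) for p in q]); print("cover top",q,X,X.mean(0))
print([np.linalg.norm(X[i]-X[i-1]) for i in range(4)])
q=quad(S,(240,183,305,225)); X=np.array([onz(S,p,.004) for p in q]); print("cover scene",q,X,X.mean(0))
print([np.linalg.norm(X[i]-X[i-1]) for i in range(4)])
q=quad(T,(335,164,418,236),op=-7); print("inc",q)
for p in q: print(onz(T,p,.062),onz(T,p,.1))
print("pin",tri(T,(374.6,221.9),S,(357.9,228.4)))
print("grip",tri(T,(228+152/4,160+242/4),S,(0,0))[0]*0, onz(T,(228+151/4,160+241/4),.032))
print("lip R",tri(T,(228+728/4,160+159/4),S,(235+640/4,183+147/4)),"lip L",tri(T,(228+476/4,160+150/4),S,(235+424/4,183+70/4)))
E
```

```text
cover top [[294.6501 229.6044]
 [239.3892 236.5675]
 [236.1882 204.2977]
 [291.2519 197.338 ]] [[0.4113 0.0157 0.004 ]
 [0.384  0.2072 0.004 ]
 [0.4968 0.2227 0.004 ]
 [0.5245 0.0303 0.004 ]] [0.4541 0.119  0.004 ]
[np.float64(0.1142006590378004), np.float64(0.19347373845522794), np.float64(0.11377160761886991), np.float64(0.19440713844959126)]
cover scene [[298.3893 199.8621]
 [288.5667 221.1646]
 [242.787  210.2794]
 [253.7008 190.2607]] [[0.5221 0.0324 0.004 ]
 [0.4072 0.0151 0.004 ]
 [0.382  0.2055 0.004 ]
 [0.4943 0.2247 0.004 ]] [0.4514 0.1194 0.004 ]
[np.float64(0.1942186753455513), np.float64(0.11616134235905433), np.float64(0.19209054027349154), np.float64(0.11393473469843016)]
inc [[426.8354 163.625 ]
 [404.4716 239.8321]
 [330.4578 222.8038]
 [345.9725 163.625 ]]
[ 0.6413 -0.4355  0.062 ] [ 0.6334 -0.4265  0.1   ]
[ 0.3797 -0.3573  0.062 ] [ 0.3784 -0.3503  0.1   ]
[ 0.433  -0.1079  0.062 ] [ 0.4304 -0.1072  0.1   ]
[ 0.6366 -0.1582  0.062 ] [ 0.6288 -0.1562  0.1   ]
pin (array([ 0.4378, -0.2556,  0.0635]), np.float64(0.0021289713523369854))
grip [0. 0. 0.] [0.4403 0.1138 0.032 ]
lip R (array([ 0.5109, -0.3688,  0.0885]), np.float64(0.0060927751837392295)) lip L (array([ 0.5144, -0.1584,  0.0923]), np.float64(0.006250146510090855))
```

Run:
```python
from h import *
np.set_printoptions(precision=4,suppress=True)
T=grab("top",2);S=grab("scene",2)
for thr in(150,200,225):
    q=quad(T,(337,168,418,236),thr=thr,op=3); print("inc",thr,q.round(1).tolist())
    print([onz(T,p,.062 if p[1]>200 else .1).round(4).tolist() for p in q])
# dark lid grip, ends & cover grip via dark masks
for n,d,b in(("cgT",T,(250,213,282,228)),("cgS",S,(256,198,284,214)),("lgT",T,(365,187,390,196)),("lgS",S,(358,196,380,210))):
    g=cv2.cvtColor(d["image"],cv2.COLOR_RGB2GRAY)[b[1]:b[3],b[0]:b[2]]
    g=cv2.resize(g,None,fx=4,fy=4,interpolation=cv2.INTER_CUBIC); m=(g<125).astype(np.uint8)
    c=max(cv2.findContours(m,0,1)[0],key=cv2.contourArea); r=cv2.minAreaRect(c)
    print(n,((np.array(r[0])+.5)/4-.5+b[:2]).round(2),np.array(r[1])/4,r[2])
def pin(d,b,n):
    g=d["image"][b[1]:b[3],b[0]:b[2]].mean(2)
    y,x=np.mgrid[b[1]:b[3],b[0]:b[2]]; print(n);print(g.astype(int))
pin(T,(369,217,381,228),"T"); pin(S,(352,223,365,235),"S")
```

```text
inc 150 [[411.9, 172.0], [407.2, 229.1], [341.3, 225.7], [345.1, 168.6]]
[[0.604, -0.3764, 0.1], [0.4158, -0.3666, 0.062], [0.4239, -0.1446, 0.062], [0.6118, -0.1535, 0.1]]
inc 200 [[411.4, 172.8], [406.6, 228.2], [341.9, 225.2], [345.7, 169.1]]
[[0.6013, -0.3746, 0.1], [0.4187, -0.3648, 0.062], [0.4257, -0.1466, 0.062], [0.6101, -0.1553, 0.1]]
inc 225 [[410.6, 173.1], [408.8, 200.0], [344.5, 196.4], [345.8, 169.7]]
[[0.6003, -0.3719, 0.1], [0.5146, -0.3726, 0.062], [0.5187, -0.1524, 0.1], [0.6082, -0.156, 0.1]]
cgT [265.55 220.81] [ 4.8063 20.7758] 82.87498474121094
cgS [269.05 205.81] [18.4836  6.5623] 13.736268043518066
lgT [377.12 192.25] [16.0487  1.9737] 4.573921203613281
lgS [368.74 203.18] [14.9513  2.4136] 19.98310661315918
T
[[161 218 228 189 128 110 168 228 241 241 243 246]
 [168 206 215 184 144 135 167 216 234 234 238 241]
 [209 219 222 207 186 171 173 198 217 221 223 223]
 [227 227 223 206 179 164 161 179 206 218 218 218]
 [227 226 217 189 163 172 173 171 202 221 224 225]
 [224 223 214 184 162 183 185 174 197 219 224 225]
 [217 216 212 193 170 170 172 177 203 217 220 220
[... 169 characters left out ...]
161 161 164 164 163 165 171 179 189]]
S
[[218 229 226 168 106 120 176 224 234 239 240 235 231]
 [224 229 227 190 166 181 206 225 227 236 240 234 232]
 [225 227 227 215 209 220 226 226 209 217 226 219 229]
 [226 226 225 223 214 207 211 212 204 211 216 218 228]
 [227 226 225 218 188 178 187 183 203 223 224 230 233]
 [232 228 227 213 163 161 179 164 202 223 228 231 232]
 [231 232 233 223 173 156 161 164 204 224 225 229 228]
 [198 216 228 229 211 189 190 201 219 224 225 225 226]
 [137 159 187 206 214 217 227 231 231 229 228 226 225]
 [116 126 137 148 166 194 213 228 233 234 234 233 231]
 [106 114 117 118 123 139 158 187 203 220 232 236 236]
 [ 89  92 101 101 105 117 121 133 144 169 194 214 226]]
```

```bash
cat >> h.py <<'E'
from scipy.spatial.transform import Rotation as Ro
from scipy.linalg import expm,logm
def mk(R,p): M=np.eye(4);M[:3,:3]=R;M[:3,3]=p;return M
def rows(p,R,n,start=None):
    """identical rows (constant screw) from the measured pose to p,R"""
    o=robot.observe(); T0=mk(Ro.from_euler("xyz",o["tool_rot"]).as_matrix(),o["tool_pos"]) if start is None else start
    A=expm(np.real(logm(np.linalg.inv(T0)@mk(R,p)))/n)
    print(n,"x",np.round(np.r_[A[:3,3],Ro.from_matrix(A[:3,:3]).as_rotvec()],4).tolist(),"t",round(o["time"],2))
def coverR(M): # tool rotation for cover rotation M: tool z=-cover z, tool y=cover x
    return np.c_[M[:,1],M[:,0],-M[:,2]]
def Rz(a): return Ro.from_euler("z",a).as_matrix()
E
python3 - <<'E'
from h import *
T=grab("top",1);S=grab("scene",1)
print("bar",tri(T,(265.55,220.81),S,(269.05,205.81)),"lidgrip",tri(T,(377.12,192.25),S,(368.74,203.18)),"pin",tri(T,(374.3,221.6),S,(357.4,228.1)))
print(onz(T,(265.55,220.81),.018))
rows([.438,.117,.26],coverR(Rz(.14)),16)
E
```

```text
bar (array([0.43926491, 0.11771325, 0.01272698]), np.float64(0.0018731443961328286)) lidgrip (array([ 0.53284522, -0.25846692,  0.10391853]), np.float64(0.003176599670180836)) pin (array([ 0.43848114, -0.25402868,  0.06379552]), np.float64(0.003320050471748661))
[0.43938734 0.11623943 0.018     ]
16 x [-0.0326, -0.0033, 0.009, 0.0, -0.0, 0.0732] t 0.8
```

```bash
python3 drive.py '[[-0.0326,-0.0033,0.009,0,0,0.0732],[-0.0326,-0.0033,0.009,0,0,0.0732],[-0.0326,-0.0033,0.009,0,0,0.0732],[-0.0326,-0.0033,0.009,0,0,0.0732],[-0.0326,-0.0033,0.009,0,0,0.0732],[-0.0326,-0.0033,0.009,0,0,0.0732],[-0.0326,-0.0033,0.009,0,0,0.0732],[-0.0326,-0.0033,0.009,0,0,0.0732]]' 0.06
python3 drive.py '[[-0.0326,-0.0033,0.009,0,0,0.0732],[-0.0326,-0.0033,0.009,0,0,0.0732],[-0.0326,-0.0033,0.009,0,0,0.0732],[-0.0326,-0.0033,0.009,0,0,0.0732],[-0.0326,-0.0033,0.009,0,0,0.0732],[-0.0326,-0.0033,0.009,0,0,0.0732],[-0.0326,-0.0033,0.009,0,0,0.0732],[-0.0326,-0.0033,0.009,0,0,0.0732]]'
python3 drive.py '[[0,0,0,0,0,0],[0,0,0,0,0,0],[0,0,0,0,0,0]]'
python3 -c "
from h import *
rows([.438,.117,.1855],coverR(Rz(.14)),5)"
```

```text
time: 1.47
tool_pos: [0.3469, 0.3568, 0.3324]
tool_rot: [3.141, -0.0, 2.293]
contact_force: [0.1, -0.1, 0.4]
opening: 0.0598
grip_force: 0.0
time: 2.13
tool_pos: [0.4393, 0.1152, 0.2605]
tool_rot: [3.14, -0.0, 1.707]
contact_force: [1.2, -0.3, -0.4]
opening: 0.0599
grip_force: 0.0
time: 2.38
tool_pos: [0.4389, 0.1169, 0.2609]
tool_rot: [3.141, -0.0, 1.711]
contact_force: [-0.4, 0.1, -0.3]
opening: 0.0599
grip_force: 0.0
5 x [0.0, -0.0002, 0.0151, 0.0001, -0.0001, -0.0001] t 2.38
```

```bash
python3 drive.py '[[0,0,0.015,0,0,0],[0,0,0.015,0,0,0],[0,0,0.015,0,0,0],[0,0,0.015,0,0,0],[0,0,0.015,0,0,0],[0,0,0,0,0,0],[0,0,0,0,0,0]]'
python3 drive.py '[[0,0,0,0,0,0],[0,0,0,0,0,0],[0,0,0,0,0,0],[0,0,0,0,0,0],[0,0,0,0,0,0],[0,0,0,0,0,0]]' 0 35
```

```text
time: 2.97
tool_pos: [0.4386, 0.1179, 0.1857]
tool_rot: [-3.141, -0.0, 1.713]
contact_force: [0.1, 0.2, -0.1]
opening: 0.06
grip_force: 0.0
time: 3.47
tool_pos: [0.4388, 0.1167, 0.186]
tool_rot: [3.141, -0.0, 1.711]
contact_force: [0.1, 0.5, -0.1]
opening: 0.0244
grip_force: 0.0
```

```bash
python3 drive.py '[[0,0,0,0,0,0],[0,0,0,0,0,0],[0,0,0,0,0,0],[0,0,0,0,0,0],[0,0,0,0,0,0],[0,0,0,0,0,0]]'
python3 drive.py '[[0,0,-0.02,0,0,0],[0,0,-0.03,0,0,0],[0,0,-0.03,0,0,0],[0,0,-0.03,0,0,0],[0,0,-0.03,0,0,0],[0,0,0,0,0,0],[0,0,0,0,0,0]]'
python3 - <<'E'
from h import *
T=grab("top",2); S=grab("scene",2)
g=np.vstack([cv2.resize(T["image"][160:240,228:418],(760,320),interpolation=cv2.INTER_CUBIC),cv2.resize(S["image"][163:233,235:425],(760,280),interpolation=cv2.INTER_CUBIC)])
cv2.imwrite("pics/z1.png",g[:,:,::-1])
E
```

```text
time: 3.97
tool_pos: [0.4387, 0.1167, 0.1858]
tool_rot: [-3.142, -0.0, 1.711]
contact_force: [-0.4, -0.5, 2.7]
opening: 0.0116
grip_force: 35.0
time: 4.55
tool_pos: [0.4388, 0.1168, 0.3266]
tool_rot: [3.139, 0.0, 1.711]
contact_force: [-0.2, -1.0, -2.3]
opening: 0.0116
grip_force: 35.0
```

View pics/z1.png

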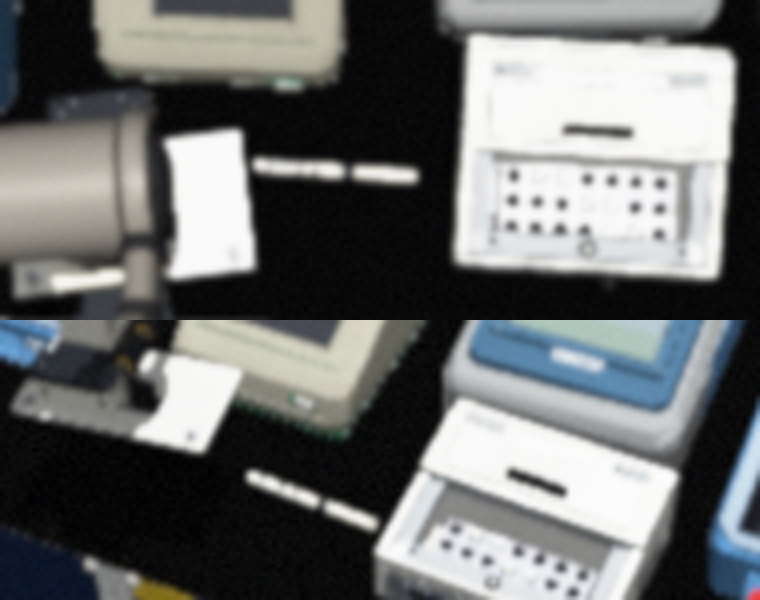

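```bash
cat >> h.py <<'E'
O=np.array([.429,-.2567,.056]); YAW=-.039; DY=0.0; H=.1858
def seatM(): return mk(Rz(YAW)@Ro.from_euler("y",-np.radians(12)).as_matrix(),O)
TC=lambda: mk(coverR(np.eye(3)),[-.015,DY,H])   # tool in cover
def target(xb,zb,a,y=0):
    R=Ro.from_euler("y",a).as_matrix(); return seatM()@mk(R,np.array([xb,y,zb])-R@[.055,0,0])@TC()
def where():
    o=robot.observe(); M=np.linalg.inv(seatM())@mk(Ro.from_euler("xyz",o["tool_rot"]).as_matrix(),o["tool_pos"])@np.linalg.inv(TC())
    b=M@[.055,0,0,1]; f=M@[-.055,0,0,1]
    print("back",b[:3].round(4),"front",f[:3].round(4),"rxyz",Ro.from_matrix(M[:3,:3]).as_euler("xyz").round(4),"F",o["contact_force"].round(1),"grip",round(o["grip_force"],1),"t",round(o["time"],2))
def go(xb,zb,a,n,y=0):
    M=target(xb,zb,a,y); print("tcp",M[:3,3].round(4)); rows(M[:3,3],M[:3,:3],n)
E
python3 - <<'E'
from h import *
T=grab("top",1); o=robot.observe()
M=mk(Ro.from_euler("xyz",o["tool_rot"]).as_matrix(),o["tool_pos"])@np.linalg.inv(TC())
for p in((228+241/4,160+131/4),(228+255/4,160+270/4)):
    print((np.linalg.inv(M)@np.r_[onz(T,p,M[2,3]+.004),1]).round(4))
go(.06,.06,.085,14)
E
```

```text
[ 0.0563 -0.0972  0.0042  1.    ]
[-0.0559 -0.0955  0.0038  1.    ]
tcp [ 0.3827 -0.2549  0.3028]
14 x [-0.0263, -0.0056, 0.0013, -0.0091, -0.0008, 0.0128] t 4.8
```

```bash
R='x'; python3 drive.py '[[-0.0263,-0.0056,0.0013,-0.0091,-0.0008,0.0128],[-0.0263,-0.0056,0.0013,-0.0091,-0.0008,0.0128],[-0.0263,-0.0056,0.0013,-0.0091,-0.0008,0.0128],[-0.0263,-0.0056,0.0013,-0.0091,-0.0008,0.0128],[-0.0263,-0.0056,0.0013,-0.0091,-0.0008,0.0128],[-0.0263,-0.0056,0.0013,-0.0091,-0.0008,0.0128],[-0.0263,-0.0056,0.0013,-0.0091,-0.0008,0.0128]]'
python3 drive.py '[[-0.0263,-0.0056,0.0013,-0.0091,-0.0008,0.0128],[-0.0263,-0.0056,0.0013,-0.0091,-0.0008,0.0128],[-0.0263,-0.0056,0.0013,-0.0091,-0.0008,0.0128],[-0.0263,-0.0056,0.0013,-0.0091,-0.0008,0.0128],[-0.0263,-0.0056,0.0013,-0.0091,-0.0008,0.0128],[-0.0263,-0.0056,0.0013,-0.0091,-0.0008,0.0128],[-0.0263,-0.0056,0.0013,-0.0091,-0.0008,0.0128],[0,0,0,0,0,0]]'
python3 drive.py '[[0,0,0,0,0,0],[0,0,0,0,0,0],[0,0,0,0,0,0]]'
python3 - <<'E'
from h import *
where(); go(.078,.015,.085,8)
T=grab("top",2); S=grab("scene",2)
g=np.vstack([cv2.resize(T["image"][160:240,288:448],(640,320),interpolation=cv2.INTER_CUBIC),cv2.resize(S["image"][173:243,285:445],(640,280),interpolation=cv2.INTER_CUBIC)])
cv2.imwrite("pics/z2.png",g[:,:,::-1])
E
```

```text
time: 5.38
tool_pos: [0.4182, -0.0715, 0.3148]
tool_rot: [3.079, 0.002, 1.62]
contact_force: [0.2, -0.3, -2.4]
opening: 0.0116
grip_force: 35.0
time: 6.05
tool_pos: [0.3818, -0.2585, 0.3024]
tool_rot: [3.014, 0.001, 1.527]
contact_force: [0.0, -0.6, -2.4]
opening: 0.0119
grip_force: 35.0
time: 6.3
tool_pos: [0.3826, -0.2539, 0.3031]
tool_rot: [3.015, -0.002, 1.532]
contact_force: [-0.2, -0.1, -2.1]
opening: 0.0117
grip_force: 35.0
back [0.0603 0.0013 0.0603] front [-0.0493  0.0013  0.0695] rxyz [0.0016 0.0829 0.0002] F [-0.2 -0.1 -2.1] grip 35.0 t 6.3
tcp [ 0.4097 -0.2559  0.2626]
8 x [-0.0001, 0.0027, 0.0054, 0.0003, -0.0002, 0.0] t 6.3
```

View pics/z2.png

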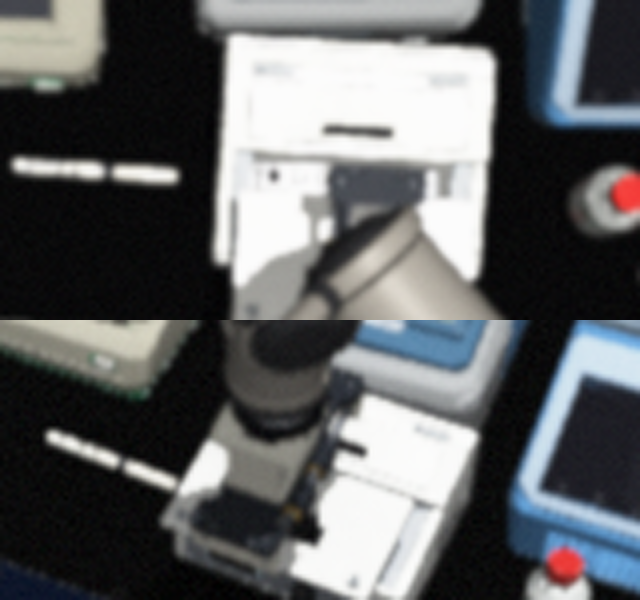

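The cover hangs over the front opening with its back edge before the lip (top crop row 198, lip row 155) and the marker is undisturbed. I'll check the model against the pixels.

Run:
```python
from h import *
T=optics.read_camera("top");S=optics.read_camera("scene"); o=robot.observe()
C=mk(Ro.from_euler("xyz",o["tool_rot"]).as_matrix(),o["tool_pos"])@np.linalg.inv(TC())
t=lambda X:((proj(T,X)-[288,160])*4).round(0); s=lambda X:((proj(S,X)-[285,173])*4+[0,320]).round(0)
for n,M,p in[("cBL",C,(.055,.095,.004)),("cBR",C,(.055,-.095,.004)),("cFR",C,(-.055,-.095,.004)),
 ("lipL",seatM(),(.09,.109,.014)),("lipR",seatM(),(.09,-.109,.014)),("sillFL",seatM(),(-.007,.11,.007)),("sillFR",seatM(),(-.007,-.11,.007)),("pin",seatM(),(.01,0,.004)),("lidgrip",seatM(),(.111,0,.029))]:
    X=(M@np.r_[p,1])[:3]; print(n,t(X),s(X))
```

```text
cBL [241. 189.] [217. 427.]
cBR [476. 202.] [417. 499.]
cFR [468. 338.] [367. 600.]
lipL [224. 148.] [222. 427.]
lipR [485. 162.] [443. 507.]
sillFL [215. 261.] [176. 514.]
sillFR [476. 276.] [403. 602.]
pin [347. 248.] [294. 543.]
lidgrip [358. 131.] [339. 440.]
```

Run:
```python
from h import *
T=grab("top",6)
g=cv2.resize(T["image"][194:244,336:418],(820,500),interpolation=cv2.INTER_CUBIC)
g=cv2.convertScaleAbs(g,alpha=1.6,beta=-150)
cv2.imwrite("pics/z3.png",g[:,:,::-1])
```

```text
(no output)
```

View pics/z3.png

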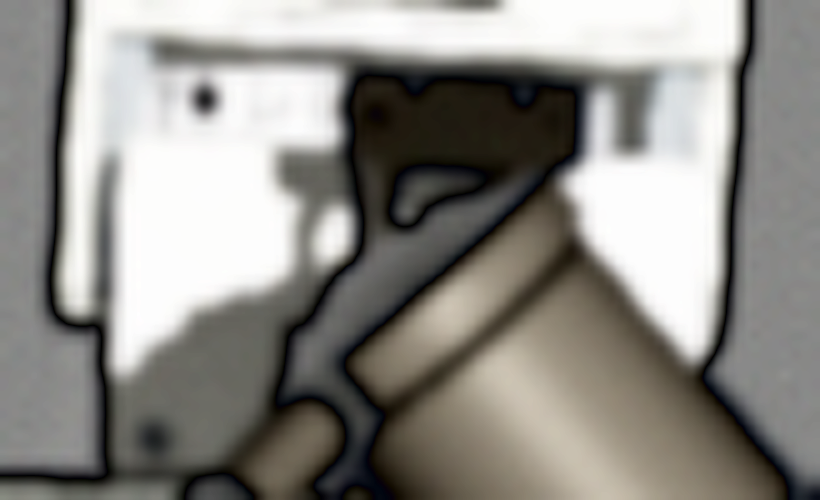

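Run:
```python
from h import *
T=grab("top",8);g=T["image"].mean(2)
np.set_printoptions(linewidth=220)
print("cols340-352 rows226-242");print(g[226:243:1,341:352].astype(int))
print("rows203-214, cols");print(list(range(347,366,2))+list(range(393,408,2)));print(g[203:215][:,list(range(347,366,2))+list(range(393,408,2))].astype(int))
```

```text
cols340-352 rows226-242
[[ 44  75 100 103  93 121 203 245 251 251 250]
 [ 18  28  36  40  54 117 208 246 250 248 241]
 [  8   8  10  13  44 122 213 245 246 233 210]
 [  8   4   4  10  43 126 214 242 238 208 174]
 [  8   6   5   9  40 117 197 229 217 182 161]
 [  7   7   6   9  35  95 162 191 181 165 159]
 [  6   5   5   7  31  86 142 162 162 159 158]
 [  7   6   6   8  33  89 141 159 159 159 158]
 [  5   5   4   8  34  92 144 159 159 158 158]
 [  6   5   5   9  33  90 142 158 156 153 153]
 [  5   5   5   8  33  88 140 156 153 144 137]
 [  5   3   2   9  33  88 140 154 145 131 119]
 [  4   5   5   8  34  90 141 153 143 128 115]
 [  6   5   4  10  35  90 142 156 148 137 129]
 [ 22  21  22  23  39  85 130 144 142 135 132]
 [ 75  70  70  70  70  90 119 130 130 127 127]
 [132 126 125 125 122 130 144 152 152 150 151]]
rows203-214, cols
[347, 349, 351, 353, 355, 357, 359, 361, 363, 365, 393, 395, 397, 399, 401, 403, 405, 407]
[[232 237 235 227 171 171 248 246 248 249  94 178 180 151 196 232 232 245]
 [232 237 239 235 177 172 248 244 245 248  93 194 190 152 205 233 235 246]
 [231 237 241 241 217 218 250 242 244 249  96 204 192 154 218 232 237 248]
 [229 238 241 243 239 241 249 246 248 250  98 214 193 154 225 232 236 249]
 [228 241 244 244 243 246 247 247 247 247  97 216 192 152 225 232 235 248]
 [223 245 249 248 248 249 249 249 234 222  95 211 190 159 226 232 234 246]
 [203 248 251 251 251 251 251 250 215 173 105 214 215 204 235 237 236 244]
 [187 248 251 251 251 251 251 250 208 157 155 239 244 243 247 246 243 242]
 [183 248 251 251 251 251 252 251 208 153 216 249 251 251 251 251 249 238]
 [185 249 251 251 251 252 252 251 224 160 235 251 252 252 252 252 251 234]
 [190 249 251 251 251 252 252 251 241 192 226 251 252 252 252 252 251 236]
 [200 250 251 251 251 252 251 251 249 222 191 249 252 252 252 252 252 238]]
```

Run:
```python
from h import *
T=grab("top",1); o=robot.observe()
C=mk(Ro.from_euler("xyz",o["tool_rot"]).as_matrix(),o["tool_pos"])@np.linalg.inv(TC())
for d in(0,.02,.04):
    D=C@mk(np.eye(3),[-.015,0,0])@mk(Rz(d),[0,0,0])@mk(np.eye(3),[.015,0,0])
    q=[proj(T,(D@[x,y,.004,1])[:3]) for x,y in((.055,.095),(.055,-.095),(-.055,.095))]
    print(d,np.round(q,1).tolist(),"back slope",((q[1]-q[0])[1]/(q[1]-q[0])[0]).round(4),"left",((q[2]-q[0])[0]/(q[2]-q[0])[1]).round(4))
# initial bar vs plate: sills
q=quad(T,(337,164,418,200),thr=200,op=3)
g=T["image"].mean(2)
# incubator left/right outline by half-level crossing, rows 175..200
for c0,c1,s in((336,352,1),(402,420,-1)):
    P=[]
    for r in range(176,222 if s>0 else 215,1):
        v=g[r,c0:c1]; v=v if s>0 else v[::-1]; k=np.argmax(v>120); x=k-1+(120-v[k-1])/(v[k]-v[k-1]); P.append((r,c0+x if s>0 else c1-1-x))
    f=np.polyfit(*np.array(P).T,1); print("side",f, np.polyval(f,[176,222]))
for a in(.11,-.11): print([proj(T,(seatM()@[x,a,.004,1])[:3]).round(1) for x in(.1,.0)])
```

```text
0 [[348.3, 207.4], [407.1, 210.7], [346.4, 241.4]] back slope 0.0556 left -0.0563
0.02 [[347.8, 208.0], [406.7, 210.1], [346.6, 242.0]] back slope 0.0356 left -0.0362
0.04 [[347.4, 208.5], [406.3, 209.5], [346.8, 242.6]] back slope 0.0156 left -0.0162
side [-6.58213161e-02  3.55390929e+02] [343.80637778 340.77859724]
side [-8.45304822e-02  4.26720395e+02] [411.84303021 407.95462803]
[array([343.7, 193.7]), array([342. , 223.2])]
[array([409.2, 197.3]), array([407. , 226.8])]
```

```bash
cat >> h.py <<'E'
O=np.array([.429,-.2562,.056]); YAW=-.043
TC=lambda: mk(Rz(-.027)@coverR(np.eye(3)),[-.015,DY,H])
E
python3 -c "
from h import *
where();go(.078,.015,.085,8)"
```

```text
back [0.0606 0.0016 0.0609] front [-0.049  -0.0017  0.0699] rxyz [0.0033 0.0817 0.0304] F [ 0.1 -0.1 -2.4] grip 35.0 t 7.35
tcp [ 0.4097 -0.2554  0.2626]
8 x [0.0001, 0.0027, 0.0055, 0.0004, -0.0001, 0.0038] t 7.35
```

```bash
python3 drive.py '[[0,0.0027,0.0055,0.0004,0,0.0038],[0,0.0027,0.0055,0.0004,0,0.0038],[0,0.0027,0.0055,0.0004,0,0.0038],[0,0.0027,0.0055,0.0004,0,0.0038],[0,0.0027,0.0055,0.0004,0,0.0038],[0,0.0027,0.0055,0.0004,0,0.0038],[0,0.0027,0.0055,0.0004,0,0.0038],[0,0.0027,0.0055,0.0004,0,0.0038]]'
python3 drive.py '[[0,0,0,0,0,0],[0,0,0,0,0,0],[0,0,0,0,0,0]]'
python3 - <<'E'
from h import *
where();go(.078,.0015,.085,4)
T=grab("top",6);S=grab("scene",3);g=T["image"].mean(2)
a=cv2.resize(T["image"][190:240,336:418],(656,400),interpolation=cv2.INTER_CUBIC)
b=cv2.resize(S["image"][193:243,315:408],(656,200*656//372*50//50 if 0 else 353),interpolation=cv2.INTER_CUBIC)[:200+153]
g=np.vstack([a[:260],b[:340]]);cv2.imwrite("pics/z4.png",cv2.convertScaleAbs(g,alpha=1.6,beta=-150)[:,:,::-1])
E
```

```text
time: 8.02
tool_pos: [0.4099, -0.2561, 0.262]
tool_rot: [3.017, -0.004, 1.501]
contact_force: [0.0, 0.4, -3.0]
opening: 0.0119
grip_force: 35.0
time: 8.27
tool_pos: [0.4095, -0.2562, 0.2627]
tool_rot: [3.017, -0.004, 1.501]
contact_force: [0.5, 0.1, -2.3]
opening: 0.0117
grip_force: 35.0
back [ 0.0779 -0.0007  0.0151] front [-0.0317 -0.0007  0.0245] rxyz [0.0008 0.0849 0.    ] F [ 0.5  0.1 -2.3] grip 35.0 t 8.27
tcp [ 0.4125 -0.2555  0.2494]
4 x [0.0002, 0.0003, 0.0034, 0.0, -0.0002, 0.0] t 8.27
```

View pics/z4.png

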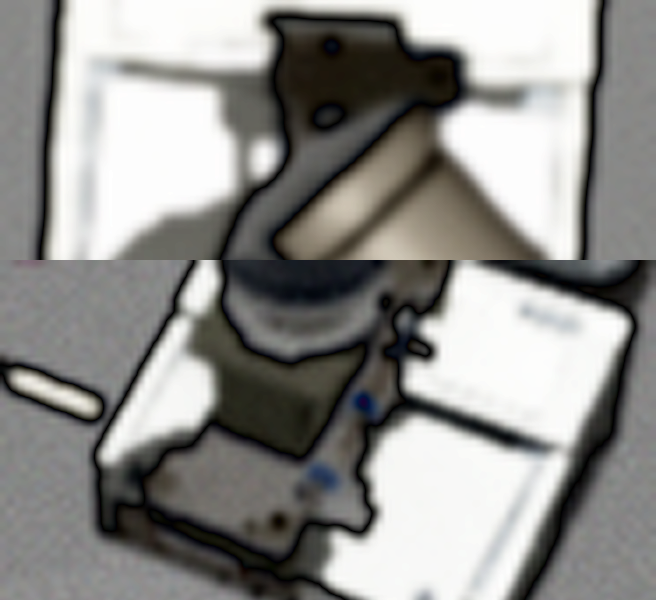

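The cover's side gaps to the incubator edges match, at about 42 and 43 px in the 8x top crop (x 97 left, 555 right). A thin, even dark gap lies before the lip. Lowering to slot height now.

```bash
python3 drive.py '[[0,0.0003,0.0034,0,0,0],[0,0.0003,0.0034,0,0,0],[0,0.0003,0.0034,0,0,0],[0,0.0003,0.0034,0,0,0],[0,0,0,0,0,0],[0,0,0,0,0,0]]'
python3 -c "
from h import *
where();go(.078,-.001,.085,3);go(.100,.0015,.085,6)"
```

```text
time: 9.22
tool_pos: [0.4117, -0.2565, 0.2519]
tool_rot: [3.017, -0.002, 1.502]
contact_force: [-16.3, 2.6, 31.9]
opening: 0.0116
grip_force: 35.0
back [ 0.0779 -0.0011  0.0041] front [-0.0317 -0.0012  0.0135] rxyz [-0.0008  0.0847  0.0012] F [-16.3   2.6  31.9] grip 35.0 t 9.22
tcp [ 0.413  -0.2555  0.2469]
3 x [0.0003, 0.0002, 0.0017, 0.0001, 0.0003, 0.0004] t 9.22
tcp [ 0.434  -0.2564  0.2539]
6 x [0.0003, 0.0037, 0.0001, 0.0, 0.0002, 0.0002] t 9.22
```

```bash
python3 -c "
from h import *
o=robot.observe();print(o['contact_force'],o['torque'])"
python3 drive.py '[[0,0,-0.003,0,0,0],[0,0,-0.003,0,0,0],[0,0,0,0,0,0],[0,0,0,0,0,0]]'
python3 -c "
from h import *
where();o=robot.observe();print(o['contact_force'],o['torque'])"
```

```text
[-16.27177199   2.59857325  31.89206338] [0.34838687 2.3512043  0.08222836]
time: 9.55
tool_pos: [0.4117, -0.2562, 0.2549]
tool_rot: [3.017, -0.004, 1.501]
contact_force: [0.2, 0.3, -1.4]
opening: 0.0122
grip_force: 35.0
back [ 0.0784 -0.0006  0.0071] front [-0.0312 -0.0006  0.0164] rxyz [ 0.0011  0.0851 -0.0001] F [ 0.2  0.3 -1.4] grip 35.0 t 9.55
[ 0.1797399   0.33247535 -1.41933689] [-0.06963792  0.23702574 -0.0040982 ]
```

```bash
echo 'O=np.array([.429,-.2562,.060])' >> h.py
python3 -c "
from h import *
where();go(.095,.002,.085,6)"
```

```text
back [ 0.0776 -0.0006  0.0031] front [-0.032  -0.0006  0.0125] rxyz [ 0.0011  0.0851 -0.0001] F [ 0.2  0.3 -1.4] grip 35.0 t 9.55
tcp [ 0.429  -0.2562  0.2574]
6 x [0.0002, 0.0029, -0.0001, -0.0, -0.0002, -0.0] t 9.55
```

```bash
python3 drive.py '[[0,0.0029,-0.0001,0,0,0],[0,0.0029,-0.0001,0,0,0],[0,0.0029,-0.0001,0,0,0],[0,0.0029,-0.0001,0,0,0],[0,0.0029,-0.0001,0,0,0],[0,0.0029,-0.0001,0,0,0],[0,0,0,0,0,0],[0,0,0,0,0,0]]'
python3 - <<'E'
from h import *
where();go(.113,.002,.085,6);o=robot.observe();print(o['torque'])
T=grab("top",4);S=grab("scene",4)
a=cv2.resize(T["image"][165:235,336:418],(656,560),interpolation=cv2.INTER_CUBIC)
b=cv2.resize(S["image"][183:243,315:408],(656,423),interpolation=cv2.INTER_CUBIC)
g=np.vstack([a[:280],b[100:410]]);cv2.imwrite("pics/z5.png",cv2.convertScaleAbs(g,alpha=1.6,beta=-150)[:,:,::-1])
E
```

```text
time: 10.22
tool_pos: [0.429, -0.2574, 0.2579]
tool_rot: [3.017, -0.004, 1.501]
contact_force: [-0.2, -0.3, -1.7]
opening: 0.0115
grip_force: 35.0
back [ 0.0952 -0.0011  0.0026] front [-0.0144 -0.0011  0.0119] rxyz [0.0008 0.0849 0.0002] F [-0.2 -0.3 -1.7] grip 35.0 t 10.22
tcp [ 0.4466 -0.257   0.2611]
6 x [0.0003, 0.003, -0.0002, 0.0, -0.0001, 0.0] t 10.22
[-0.07775124  0.18878138 -0.03409391]
```

View pics/z5.png

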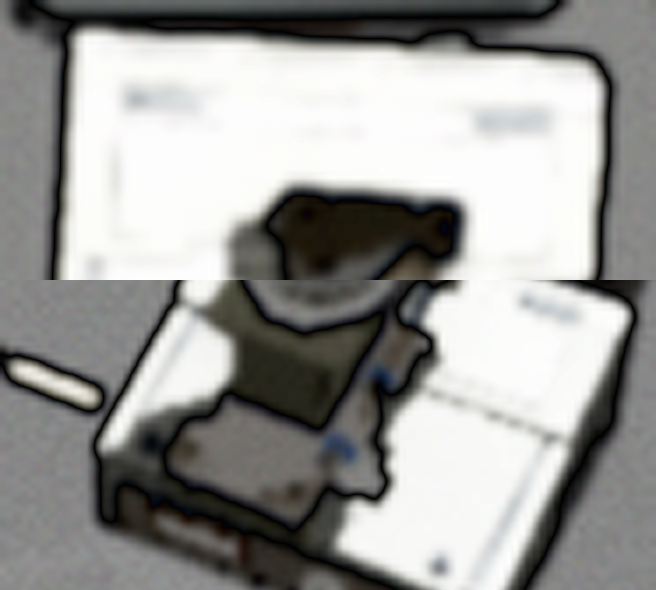

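The scene half shows the cover's back edge closed up to the lip line, (430,390) to (560,440), with no contact force. I'll slide it in.

```bash
python3 drive.py '[[0.0002,0.003,-0.0002,0,0,0],[0.0002,0.003,-0.0002,0,0,0],[0.0002,0.003,-0.0002,0,0,0],[0.0002,0.003,-0.0002,0,0,0],[0,0.003,-0.0002,0,0,0],[0,0.003,-0.0002,0,0,0],[0,0,0,0,0,0],[0,0,0,0,0,0]]'
python3 -c "
from h import *
where();go(.113,-.001,.085,3);go(.1125,0,0,6)"
```

```text
time: 11.28
tool_pos: [0.4467, -0.2579, 0.2614]
tool_rot: [3.017, -0.004, 1.501]
contact_force: [-0.0, 1.0, -2.1]
opening: 0.0119
grip_force: 35.0
back [ 0.1132 -0.0008  0.0022] front [ 0.0036 -0.0008  0.0115] rxyz [0.0008 0.085  0.0002] F [-0.   1.  -2.1] grip 35.0 t 11.28
tcp [ 0.4472 -0.257   0.2582]
3 x [0.0003, 0.0, 0.0011, 0.0, -0.0003, 0.0001] t 11.28
tcp [ 0.4319 -0.2563  0.2506]
6 x [0.0001, -0.0027, 0.0014, -0.0142, 0.0002, 0.0] t 11.28
```

```bash
python3 drive.py '[[0.0001,-0.0027,0.0014,-0.0142,0,0],[0.0001,-0.0027,0.0014,-0.0142,0,0],[0.0001,-0.0027,0.0014,-0.0142,0,0],[0,0,0,0,0,0],[0,0,0,0,0,0]]'
python3 -c "
from h import *
where();go(.1125,0,0,3)"
```

```text
time: 11.7
tool_pos: [0.4387, -0.2571, 0.256]
tool_rot: [2.975, -0.005, 1.5]
contact_force: [-1.0, -0.2, -2.1]
opening: 0.0116
grip_force: 35.0
back [ 0.1123 -0.0005  0.0011] front [ 0.0024 -0.0005  0.0058] rxyz [-0.0001  0.0427 -0.0008] F [-1.  -0.2 -2.1] grip 35.0 t 11.7
tcp [ 0.4319 -0.2563  0.2506]
3 x [0.0001, -0.0026, 0.0014, -0.0142, 0.0004, -0.0003] t 11.7
```

```bash
python3 drive.py '[[0.0001,-0.0026,0.0014,-0.0142,0,0],[0.0001,-0.0026,0.0014,-0.0142,0,0],[0,0,0,0,0,0],[0,0,0,0,0,0]]'
python3 -c "
from h import *
where();go(.1125,0,0,1)"
```

```text
time: 12.03
tool_pos: [0.4346, -0.2568, 0.2529]
tool_rot: [2.945, -0.003, 1.501]
contact_force: [0.6, -0.2, 1.3]
opening: 0.0118
grip_force: 35.0
back [ 0.1132 -0.0007  0.0009] front [ 0.0032 -0.0007  0.0023] rxyz [-0.0019  0.0128 -0.0004] F [ 0.6 -0.2  1.3] grip 35.0 t 12.03
tcp [ 0.4319 -0.2563  0.2506]
1 x [0.0003, -0.003, 0.0018, -0.0127, 0.0023, -0.0004] t 12.03
```

```bash
python3 drive.py '[[0.0001,-0.0026,0.0014,-0.0142,0,0],[0,0,0,0,0,0],[0,0,0,0,0,0]]'
python3 - <<'E'
from h import *
where();print(robot.observe()['torque'])
T=grab("top",4);S=grab("scene",4)
a=cv2.resize(T["image"][165:235,336:418],(656,560),interpolation=cv2.INTER_CUBIC)
b=cv2.resize(S["image"][183:243,315:408],(656,423),interpolation=cv2.INTER_CUBIC)
g=np.vstack([a[240:520],b[100:410]]);cv2.imwrite("pics/z6.png",cv2.convertScaleAbs(g,alpha=1.6,beta=-150)[:,:,::-1])
E
```

```text
time: 12.28
tool_pos: [0.4322, -0.2564, 0.2509]
tool_rot: [2.931, -0.004, 1.501]
contact_force: [-1.3, -1.1, 4.2]
opening: 0.0115
grip_force: 35.0
back [ 0.1131 -0.0005  0.0004] front [ 0.0031 -0.0005  0.0002] rxyz [-0.0022 -0.0014 -0.0001] F [-1.3 -1.1  4.2] grip 35.0 t 12.28
[-0.1837305   0.34797318 -0.00790973]
```

View pics/z6.png

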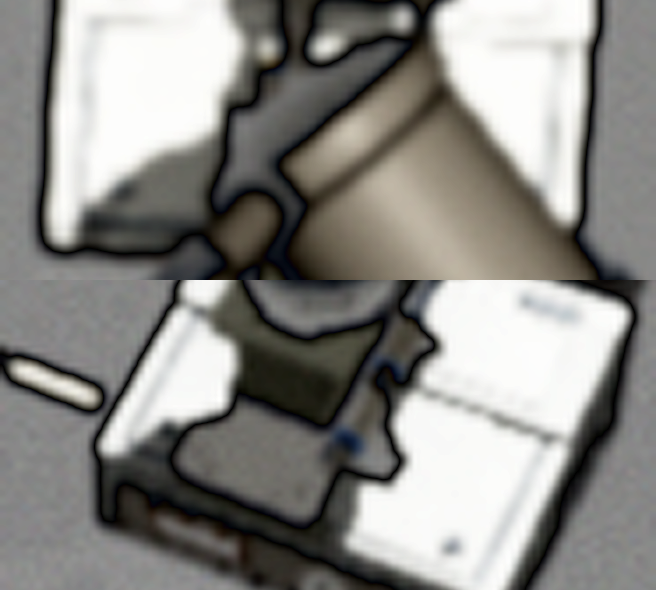

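The cover lies between the rims behind the sill, with edges at about x 85 and 553 in the top crop. The lip line in the scene view is unchanged. Pressing in small steps.

```bash
python3 drive.py '[[0,0,0.001,0,0,0],[0,0,0,0,0,0],[0,0,0,0,0,0]]'; python3 -c "
from h import *
where()"
python3 drive.py '[[0,0,0.001,0,0,0],[0,0,0,0,0,0],[0,0,0,0,0,0]]'; python3 -c "
from h import *
where();print(robot.observe()['torque'])"
```

```text
time: 12.93
tool_pos: [0.4323, -0.2564, 0.2508]
tool_rot: [2.931, -0.003, 1.501]
contact_force: [-7.6, -0.2, 15.8]
opening: 0.0117
grip_force: 35.0
back [ 0.1131 -0.0005  0.0002] front [ 0.0031 -0.0005  0.0001] rxyz [-0.0023 -0.0011  0.0003] F [-7.6 -0.2 15.8] grip 35.0 t 12.93
time: 13.18
tool_pos: [0.4323, -0.2564, 0.2507]
tool_rot: [2.931, -0.003, 1.501]
contact_force: [-11.8, 1.7, 25.6]
opening: 0.0121
grip_force: 35.0
back [ 0.1131 -0.0005  0.0002] front [ 0.0031 -0.0006  0.    ] rxyz [-0.0026 -0.0014  0.0007] F [-11.8   1.7  25.6] grip 35.0 t 13.18
[0.25998006 1.41049164 0.08834808]
```

```bash
python3 drive.py '[[0,-0.0018,0.0001,-0.01,0,0],[0,0,0,0,0,0],[0,0,0,0,0,0],[0,0,0,0,0,0],[0,0,0,0,0,0],[0,0,0,0,0,0]]'
python3 - <<'E'
from h import *
where();print(robot.observe()['torque'])
T=grab("top",4);S=grab("scene",4)
a=cv2.resize(T["image"][165:235,336:418],(656,560),interpolation=cv2.INTER_CUBIC)
b=cv2.resize(S["image"][183:243,315:408],(656,423),interpolation=cv2.INTER_CUBIC)
g=np.vstack([a[240:520],b[100:410]]);cv2.imwrite("pics/z7.png",cv2.convertScaleAbs(g,alpha=1.6,beta=-150)[:,:,::-1])
E
```

```text
time: 13.68
tool_pos: [0.4306, -0.2563, 0.2504]
tool_rot: [2.92, -0.003, 1.502]
contact_force: [-10.9, 2.2, 27.2]
opening: 0.0118
grip_force: 35.2
back [ 0.1134 -0.0005  0.0009] front [ 0.0034 -0.0006 -0.0004] rxyz [-0.0031 -0.0117  0.001 ] F [-10.9   2.2  27.2] grip 35.2 t 13.68
[0.24748545 1.73104654 0.08759345]
```

View pics/z7.png

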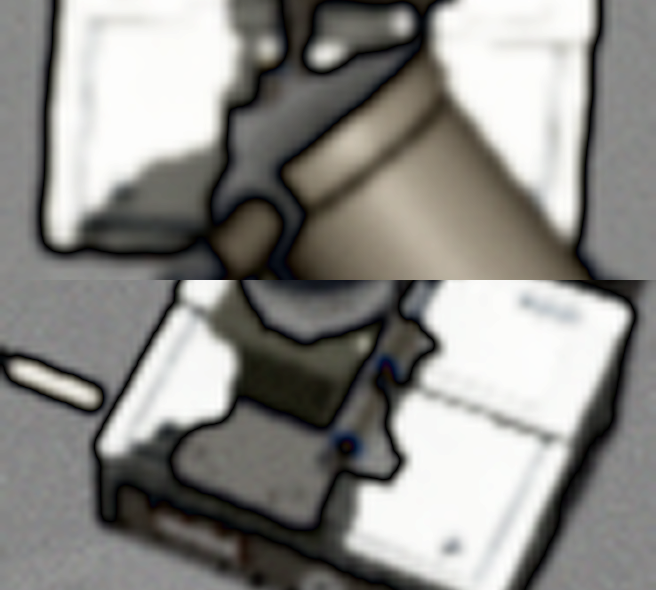

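```bash
python3 drive.py '[[0,0.001,0,0.0095,0,0],[0,0,0,0,0,0],[0,0,0,0,0,0],[0,0,0,0,0,0],[0,0,0,0,0,0],[0,0,0,0,0,0]]'; python3 -c "
from h import *
where();print(robot.observe()['torque'])"
```

```text
time: 14.58
tool_pos: [0.432, -0.2563, 0.2507]
tool_rot: [2.929, -0.003, 1.501]
contact_force: [-9.4, 1.7, 25.9]
opening: 0.0119
grip_force: 35.0
back [ 0.1132 -0.0005  0.0003] front [ 0.0032 -0.0006 -0.    ] rxyz [-0.003  -0.0033  0.0006] F [-9.4  1.7 25.9] grip 35.0 t 14.58
[0.40961998 0.97673584 0.10932223]
```

```bash
python3 -c "
from cell import robot, optics
print(robot.hand_in())"
```

```text
the job is handed in; nothing more can be done
None
```

I handed the job in at 14.6 s: the cover's back edge is under the rear lid's lip, its front is behind the sill, and the arm is holding it pressed flat at about 28 N. The switch pin being pushed down is inferred from the contact forces, because the gripper hid it from the cameras. On the way in, the cover briefly touched the incubator, most likely the sill, with about 34 N before I raised it and slid it in.

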